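# Load the parked cartridge into the bay

### The arm

A 6-joint arm with a two-finger parallel gripper is mounted at the origin on a cart in front of the work surface, level with it; the furniture and walls round the work are solid. World frame = base frame: x ahead of the robot, y to its left, z up, the work surface at z = 0. Lengths are in m, angles in degrees, forces in N, time in s.
With the tool pointing down it reaches from about 0.25 to 0.725 m from the base axis. Payload 9.7 kg.
Tool frame: the origin (TCP) lies at the very end of the fingers, on their centre line; the grasp point (between the pads) lies 19 mm behind it (bot.hold_point_z is the distance from the TCP to the grasp point, in m); z points along the fingers, y is the line along which they close (so a half turn about z gives the same grasp; the last joint's range is limited). The gripper opens to 85 mm and grips with 20 to 120 N. Pads are 22 mm wide; open, the fingers measure 114 mm over their backs; the gripper's body (76 mm by 85 mm) begins 54 mm behind the grasp point. The pads swing forward as they close: fully open they stand 13 mm farther back than shut.
Start: joints at [-64.286, 4.979, 10.078, 95.1, 0, 90], TCP at [0.239, -0.496, 0.231] pointing down, gripper open.
Joint ranges: [-179.16, 179.16], [-48.56, 103.87], [-65.8, 70.77], [-126.05, 130.52], [-82.76, 87.17], [-180, 180]. Speed limits (degrees/s): [127.2, 127.2, 147.25, 180, 180, 180].

### API

Orientations are given as [roll, pitch, yaw] about the fixed x, y, z axes, in that order (R = Rz(yaw) Ry(pitch) Rx(roll)).
In Python, from workcell import bot gives the robot as it stands.
- The arm moves only by the tool play_rows, never from a script. Its argument "targets" is a list of rows, each an object with "grip": the closure in counts, from 0 (fully open) to 255 (shut); "linear": the shift along the world's x, y, z in cm, a list of three; "delta_rot": the turn, a rotation vector about the world's x, y, z in rad, a list of three. A call has 1 to 10 rows; each row is the pose to reach, as a shift and turn from the pose commanded when the call began; what a row does not reach only later rows make up. A row lasts 1/10 s, in which the tool goes at most 50 mm and 8.59 degrees, less where a joint would pass 70% of its speed; a pose out of reach is approached as far as the arm can. A call with a gripper value outside its range is refused whole. The fingers move at their own pace and stop on an object; "force" is the grip in N (left out, the last holds). Time passes only in rows, so rows that repeat a pose let the fingers close. It gives the time, the measured TCP pose, the force, the opening and the grip force at its end, in the units of the state.
- bot.get_obs(): the state, without advancing time (a new reading comes with each control period).
- bot.camera(name): name is "scene" or "side" or "wrist"; returns a dict with "color" (420x560x3 uint8, red, green, blue), "range_z" (420x560 float32, m along the optical axis (not along the pixel's ray), 0 where there is no reading), "fov_y" (degrees; the focal length in pixels is half the picture's height over the tangent of half this angle, whatever the lens; pixels are square), "cx", "cy" (the principal point, pixels), "world_to_cam" (4x4, takes a point from world to camera coordinates). Camera axes: x right, y up, looking along -z (the intrinsics and any distortion apply to the point x, -y, -z); pixel columns grow to the right and rows downward; lengths in m; the calibration is good to about 2 mm. A picture is of the moment at which its call begins.
- bot.job_done(): hands the job in; it is judged then, once.
Trained networks look in a picture, given as the dict that the camera call returned (one of the last four; its "shot" number tells which), for a name from the list of things; names that differ only in an ending like _2 or _b are one class to them, and where a whole thing is asked for, a point or a joint stands for the part that bears it (a point fixed in the world has none). Each returns a list of dicts, best first, with "conf" (0 to 1); they miss things now and then, are a little off and sometimes report something else, mostly with a low value. They report only what shows in the picture. A call takes as long as a camera call.
- bot.search_frame(picture, target): "box" ([left, top, right, bottom] in pixels, round what is visible of it).
- bot.trace(picture, target): "pixels" (420x560 bool, what is visible of it) and "box" ([left, top, right, bottom] in pixels, round what is visible of it).
- bot.pinpoint(picture, target): "pixel" ([column, row] in pixels: a listed point, or the origin of a listed thing).
The state is a dict: "time": time; "q": joint angles; "qd": joint speeds; "joint_efforts": joint torques, N m; "ee_pos": TCP position; "tcp_rot": TCP orientation; "wrist_force": force on the tool from outside, world axes, zero at the start; "torque": the same for the moment, N m; "opening": finger opening in m; "grasp_force": force on a finger pad.
Only numpy, scipy, OpenCV 4.12 (cv2) and the standard library are available. Lean on these libraries where they do the work, as an engineer would, in place of code of your own. Each camera call takes 0.05 s, during which the arm holds its last target. There are 200 camera calls.

### The job

Draw the grey cartridge by its orange nose out of the blue park sleeve and set it down flat on the bench top. Then take it again by its black tail and slide it, orange nose first, under the hood of the aluminium loading bay, pushing the ejector plate back until it is solidly home; let go and leave the other things on the bench where they are.

Things in the scene. Friction and masses are not known exactly. Their poses are not given: they have to be found in the camera images.
- cartridge: Loose rigid bar (all sizes in mm), 170 long x 30 wide x 34 high, 100 to 210 g. Origin: centre of underside; +x to the orange nose tip (+85), z up. Nose: orange stepped block, x +71 to +85, 25 wide, 3 mm in from top and bottom. Middle grey. Tail: black, ribbed, x -85 to -39. Starts tail in park_sleeve, about 73 of nose end out (all swallowed by the bay later), underside 8 above the bench.
- cartridge_nose (a point): Middle of the cartridge's nose tip, at the level of its underside.
- cartridge_tail (a point): Middle of the cartridge's tail end, at the level of its underside.
- park_sleeve: Fixed blue box-shaped sleeve (sizes in mm). Origin: under its middle, on the bench; +x points out of its open end (opening at x = +55, closed end inside at -44). Inside 35 wide, floor 8 above the bench, roof inside at 46, top at 50. Outside 51 wide; low screwed foot 84 wide, 8 high, x -45 to +21.
- loading_bay: Fixed aluminium bay (in mm). Origin: under it, on the bench; +x = direction the cartridge slides in. Channel 33 wide, floor 8 above the bench from x = -72, walls up to 45. Open-topped run-in x -60 to -20; hood x -20 to +50 (inside height 45, top 50). Two yellow plates, 32 high, flare out in front of the run-in to x = -78 (mouth 47 wide, 59 outside). Low screwed foot 88 wide, 9 high, x -27 to +58.
- bay_mouth (a point): Front edge of the bay's channel floor, middle (x = -72, z = 8 in the bay).
- bay_home (a point): Where point cartridge_nose stands when the cartridge is fully home (x = +45, z = 8 in the bay). The last 47 mm of the cartridge then still stick out behind the yellow plates.
- ejector (a joint): Steel ejector plate in the hood, slides along the bay's +x: 0 = forward (face at x = +25), 0.020 m = back on its hard stop (face at +45), which is home. Starts between 0 and 0.006; about 4 N of friction all along, no spring, stays where pushed. Its red pin shows in the slot of the hood's roof; home is beside the green mark.
- green_roller: Bystander: green rubber roller, 42 diameter x 22 high, on its flat side; leave it where it is. Origin: centre of its underside.
- steel_bolt: Bystander: lying steel hexagon bolt, 18 x 49 x 16; leave it where it is. Origin: centre of its underside.
- gauge_block: Bystander: grey steel gauge block, 22 x 45 x 25; leave it where it is. Origin: centre of its underside.
- card_stack: Bystander: small stack of white cards with a blue band, 68 x 36 x 12; leave it where it is. Origin: centre of its underside.
- blue_screwdriver: Bystander: lying screwdriver with blue handle, 25 x 180 x 24, along the front edge of the bench; leave it where it is. Origin: centre of its underside.

How it is judged:
By the outcome, as a careful person would: the job done as asked, in the order asked, and still so for the second after the job is handed in, with the robot touching nothing.
It also fails if it takes over 59 s, if anything falls off the work surface, if the arm or the gripper's body presses on something with over 40 N, if the wrist force passes 120 N, or if a joint passes its speed limit or range.

## Working session

There is one attempt and no reset: what is moved stays moved. The work goes in short steps, Python scripts to look and compute and a tool call to move; the robot and the scene stay as the last step left them, time stands still between calls to the robot, and variables do not carry over. Pictures are saved under pics/ and viewed, at most 10 in all, crops included, and the job is handed in when it is done.

Besides the shell and the picture viewer there is one more tool, called after "Emit:" in YAML: its name, and indented under it one key for each argument. play_rows: Moves the arm, as the interface text tells. Its arguments: {"type":"object","properties":{"targets":{"type":"array","items":{"type":"object","properties":{"grip":{"type":"number"},"linear":{"type":"array","items":{"type":"number"}},"delta_rot":{"type":"array","items":{"type":"number"}}}}},"force":{"type":"number"}},"required":["targets"]}

```bash
mkdir -p pics
cat > h.py <<'E'
import numpy as np, cv2
from workcell import bot
def K(p):
    f=210/np.tan(np.radians(p["fov_y"]/2)); return f,p["cx"],p["cy"]
def back(p,u,v,d):
    f,cx,cy=K(p); c=np.array([(u-cx)*d/f,-(v-cy)*d/f,-d,1.0]); return (np.linalg.inv(p["world_to_cam"])@c)[:3]
def onz(p,u,v,z):
    a=back(p,u,v,.1);b=back(p,u,v,1.); t=(z-a[2])/(b[2]-a[2]); return a+t*(b-a)
def proj(p,X):
    f,cx,cy=K(p); c=p["world_to_cam"]@np.r_[X,1]; return cx+f*c[0]/-c[2], cy-f*c[1]/-c[2]
def cloud(p,mask):
    v,u=np.nonzero(mask&(p["range_z"]>0)); d=p["range_z"][v,u]
    f,cx,cy=K(p); c=np.stack([(u-cx)*d/f,-(v-cy)*d/f,-d,np.ones_like(d)]); return (np.linalg.inv(p["world_to_cam"])@c)[:3].T
def save(p,n): cv2.imwrite("pics/"+n,p["color"][:,:,::-1])
E
cat > a.py <<'E'
from h import *
np.set_printoptions(precision=4,suppress=True)
o=bot.get_obs();print(o["time"],o["ee_pos"],o["tcp_rot"],o["opening"],bot.hold_point_z)
ims=[]
for n in ["scene","side"]:
    p=bot.camera(n);save(p,n+"0.png");ims.append(p["color"][:,:,::-1])
    print(n,p["fov_y"],p["cx"],p["cy"],np.linalg.inv(p["world_to_cam"])[:3,3],[k for k in p])
    for t,z in [("cartridge_nose",.008),("cartridge_tail",.008),("cartridge",.008),("park_sleeve",0),("loading_bay",0),("bay_mouth",.008),("bay_home",.008),("gauge_block",0),("steel_bolt",0),("green_roller",0),("card_stack",0),("blue_screwdriver",0)]:
        for r in bot.pinpoint(p,t)[:1]: print(t,round(r["conf"],2),np.round(r["pixel"]),onz(p,*r["pixel"],z))
    for t in ["cartridge","park_sleeve","loading_bay"]:
        for r in bot.trace(p,t)[:1]:
            c=cloud(p,r["pixels"]); 
            top=c[c[:,2]>np.percentile(c[:,2],90)-.006]; m=cv2.minAreaRect(top[:,:2].astype(np.float32)*1000)
            print(" tr",t,round(r["conf"],2),r["box"],len(c),np.percentile(c,[2,50,98],axis=0).tolist(),m)
cv2.imwrite("pics/both.png",cv2.resize(np.vstack(ims),(800,1200))[:1200])
E
python3 a.py
```

```text
0.0 [ 0.2385 -0.4953  0.2306] [-179.921     0.0003   25.7123] 0.08559190473636506 0.0187
scene 44.25878655529289 271.3590422669266 214.00971690802683 [-0.025   0.9747  0.743 ] ['color', 'range_z', 'fov_y', 'cx', 'cy', 'world_to_cam', 'shot']
cartridge_nose 0.59 [272. 279.] [0.4325 0.1688 0.008 ]
cartridge_tail 0.38 [286. 164.] [ 0.6749 -0.3757  0.008 ]
cartridge 0.79 [242. 295.] [0.4648 0.247  0.008 ]
park_sleeve 0.85 [228. 313.] [0.4652 0.3028 0.    ]
loading_bay 0.79 [332. 192.] [ 0.4757 -0.2819  0.    ]
bay_mouth 0.71 [312. 196.] [ 0.5146 -0.2228  0.008 ]
bay_home 0.71 [273. 280.] [0.4268 0.1712 0.008 ]
gauge_block 0.82 [134. 285.] [0.7057 0.3241 0.    ]
steel_bolt 0.44 [178. 257.] [0.6845 0.1889 0.    ]
green_roller 0.52 [202. 231.] [0.6969 0.0671 0.    ]
card_stack 0.58 [132. 284.] [0.7119 0.3225 0.    ]
blue_screwdriver 0.74 [329. 248.] [ 0.3682 -0.013   0.    ]
 tr cartridge 0.57 [245.1, 266.0, 278.4, 295.7] 524 [[0.4191846198308727, 0.13504243847597494, -0.0036014452130911055], [0.434031822829138, 0.20256821520757778, 0.03551650722608907], [0.46252063079537187, 0.235309501098
[... 1878 characters left out ...]
k_sleeve 0.8 [236.3, 278.7, 287.5, 328.7] 1522 [[0.43371306128641207, 0.2406735959069567, 0.0007549851413655895], [0.4640044927998579, 0.30454358897571776, 0.043261476052951775], [0.5110943827310704, 0.3432960656991992, 0.05150188089855681]] ((473.89569091796875, 287.6683349609375), (106.64134216308594, 55.178306579589844), 71.57120513916016)
 tr loading_bay 0.67 [308.7, 171.4, 341.1, 203.3] 755 [[0.42763951495538394, -0.3380842739939884, -0.0009413175792665607], [0.47118162682172116, -0.276487641660049, 0.023689239123562578], [0.5222330826384818, -0.21904014948580813, 0.05017451197669448]] ((475.75311279296875, -288.12811279296875), (114.0191879272461, 50.97793960571289), 67.68006896972656)
```

View pics/scene0.png

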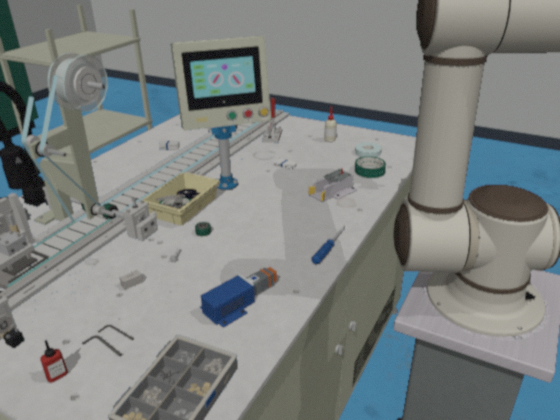

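View pics/side0.png

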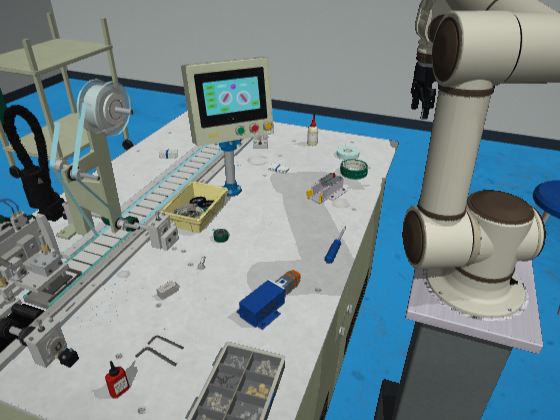

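The scene picture shows the blue sleeve near (228,305) with the nose at about (272,278), and the bay near (332,185) with its yellow mouth at (312,193). The side picture agrees. The depth readings fit the stated sizes, so I'm moving above the nose to look closer.

Emit:
play_rows:
  targets:
    - {"linear": [2,6,1],"delta_rot": [0,0,0.1],"grip": 0}
    - {"linear": [4,12,2],"delta_rot": [0,0,0.2],"grip": 0}
    - {"linear": [6,18,2],"delta_rot": [0,0,0.3],"grip": 0}
    - {"linear": [8,24,2],"delta_rot": [0,0,0.4],"grip": 0}
    - {"linear": [10,30,2],"delta_rot": [0,0,0.5],"grip": 0}
    - {"linear": [12,40,2],"delta_rot": [0,0,0.6],"grip": 0}
    - {"linear": [16,50,2],"delta_rot": [0,0,0.7],"grip": 0}
    - {"linear": [19.5,66,2],"delta_rot": [0,0,0.79],"grip": 0}
    - {"linear": [19.5,66,2],"delta_rot": [0,0,0.79],"grip": 0}
    - {"linear": [19.5,66,2],"delta_rot": [0,0,0.79],"grip": 0}

```text
time: 2.6
ee_pos: [0.384, -0.0167, 0.2515]
tcp_rot: [179.9, -0.0, 71.0]
wrist_force: [1.2, -1.2, 0.4]
opening: 0.0851
grasp_force: 0.0
```

Emit:
play_rows:
  targets:
    - {"linear": [0,0,0],"delta_rot": [0,0,0],"grip": 0}
    - {"linear": [0,0,0],"delta_rot": [0,0,0],"grip": 0}

```text
time: 2.8
ee_pos: [0.384, -0.0175, 0.2511]
tcp_rot: [-180.0, 0.0, 71.2]
wrist_force: [0.1, -0.3, 0.3]
opening: 0.0853
grasp_force: 0.0
```

Emit:
play_rows:
  targets:
    - {"linear": [1.5,5,0],"delta_rot": [0,0,0],"grip": 0}
    - {"linear": [3,10,0],"delta_rot": [0,0,0],"grip": 0}
    - {"linear": [4,15,0],"delta_rot": [0,0,0],"grip": 0}
    - {"linear": [5,18,0],"delta_rot": [0,0,0],"grip": 0}
    - {"linear": [5,18,0],"delta_rot": [0,0,0],"grip": 0}
    - {"linear": [5,18,0],"delta_rot": [0,0,0],"grip": 0}
    - {"linear": [5,18,0],"delta_rot": [0,0,0],"grip": 0}

```text
time: 3.5
ee_pos: [0.4341, 0.1596, 0.2513]
tcp_rot: [180.0, 0.0, 70.8]
wrist_force: [-0.3, 0.5, 0.8]
opening: 0.0856
grasp_force: 0.0
```

```bash
cat > b.py <<'E'
from h import *
np.set_printoptions(precision=4,suppress=True)
import sys
o=bot.get_obs();print(o["time"],o["ee_pos"],o["tcp_rot"],o["q"])
p=bot.camera("wrist");save(p,sys.argv[1]);print(np.linalg.inv(p["world_to_cam"]))
for t,z in [("cartridge_nose",.008),("cartridge_tail",.008),("cartridge",.008),("park_sleeve",0),("loading_bay",0),("bay_mouth",.008),("bay_home",.008)]:
    for r in bot.pinpoint(p,t)[:1]: print(t,round(r["conf"],2),np.round(r["pixel"]),onz(p,*r["pixel"],z))
for t in ["cartridge","park_sleeve","loading_bay","blue_screwdriver"]:
    for r in bot.trace(p,t)[:1]:
        c=cloud(p,r["pixels"]); 
        top=c[abs(c[:,2]-np.percentile(c[:,2],80))<.004]; m=cv2.minAreaRect(top[:,:2].astype(np.float32)*1000)
        l=cv2.fitLine(top[:,:2].astype(np.float32),cv2.DIST_HUBER,0,.01,.01).ravel()
        print(" tr",t,round(r["conf"],2),r["box"],len(c),np.percentile(c[:,2],[2,50,80,98]),m,l,np.degrees(np.arctan2(l[1],l[0])))
E
python3 b.py w1.png
```

```text
3.5 [0.4341 0.1596 0.2513] [179.9939   0.0142  70.8426] [ 20.1915  -6.4483   1.0085  97.4611  -0.0148 129.3488]
[[ 0.9446  0.3113  0.104   0.4615]
 [-0.3282  0.8946  0.3033  0.2379]
 [ 0.0014 -0.3206  0.9472  0.393 ]
 [ 0.      0.      0.      1.    ]]
cartridge_nose 0.87 [274. 161.] [0.4353 0.1659 0.008 ]
cartridge 0.55 [268.  81.] [0.4571 0.246  0.008 ]
park_sleeve 0.92 [268.  31.] [0.4724 0.2907 0.    ]
bay_mouth 0.33 [268.  32.] [0.4719 0.2885 0.008 ]
 tr cartridge 0.65 [253.6, 92.7, 287.0, 167.7] 2281 [0.0375 0.0412 0.042  0.0429] ((443.5239562988281, 200.45045471191406), (74.33517456054688, 30.020496368408203), 70.04277038574219) [0.3388 0.9409 0.445  0.2044] 70.19507
 tr park_sleeve 0.88 [228.5, 0.5, 315.1, 92.7] 6766 [0.0031 0.0491 0.0499 0.0509] ((469.6233825683594, 270.710693359375), (73.88027954101562, 51.10053634643555), 70.53491973876953) [0.3337 0.9427 0.4702 0.272 ] 70.50831
 tr blue_screwdriver 0.96 [247.2, 256.0, 296.9, 366.5] 1442 [0.0105 0.02   0.022  0.0235] ((373.4434509277344, 17.582557678222656), (93.83329772949219, 19.431825637817383), 89.094970703125) [0.0283 0.9996 0.3736 0.0224] 88.37874
```

View pics/w1.png

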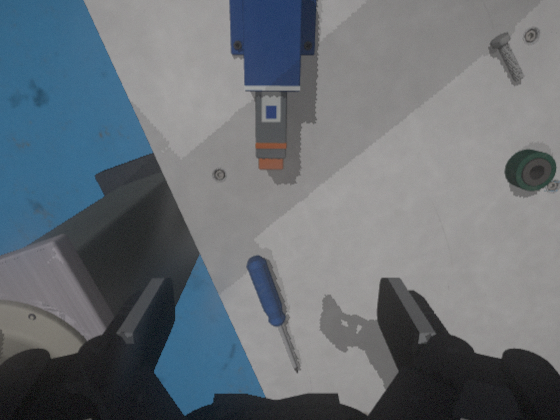

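The wrist picture shows the nose at (271,162), pointing down the image, and the sleeve edge at row 90. The cartridge top reads z≈0.042 and the sleeve top 0.050, both as expected. The axis is at about 70.5°. The screwdriver is at x≈0.37, y from −0.05 to 0.07, so I'll keep clear of it.

Emit:
play_rows:
  targets:
    - {"linear": [-0.2,0.5,-5],"delta_rot": [0,0,0],"grip": 60}
    - {"linear": [-0.2,0.6,-10],"delta_rot": [0,0,0],"grip": 60}
    - {"linear": [-0.2,0.6,-15],"delta_rot": [0,0,0],"grip": 60}
    - {"linear": [-0.2,0.6,-19],"delta_rot": [0,0,0],"grip": 60}
    - {"linear": [-0.2,0.6,-19],"delta_rot": [0,0,0],"grip": 60}
    - {"linear": [-0.2,0.6,-19],"delta_rot": [0,0,0],"grip": 60}

```text
time: 4.7
ee_pos: [0.432, 0.1673, 0.0621]
tcp_rot: [-180.0, 0.0, 71.0]
wrist_force: [0.5, -0.0, 0.0]
opening: 0.0652
grasp_force: 0.0
```

Emit:
play_rows:
  force: 60
  targets:
    - {"linear": [0,0.1,-2.5],"delta_rot": [0,0,0],"grip": 60}
    - {"linear": [0,0.1,-4.9],"delta_rot": [0,0,0],"grip": 60}
    - {"linear": [0,0.1,-4.9],"delta_rot": [0,0,0],"grip": 60}
    - {"linear": [0,0.1,-4.9],"delta_rot": [0,0,0],"grip": 200}
    - {"linear": [0,0.1,-4.9],"delta_rot": [0,0,0],"grip": 255}
    - {"linear": [0,0.1,-4.9],"delta_rot": [0,0,0],"grip": 255}
    - {"linear": [0,0.1,-4.9],"delta_rot": [0,0,0],"grip": 255}
    - {"linear": [0,0.1,-4.9],"delta_rot": [0,0,0],"grip": 255}
    - {"linear": [0,0.1,-4.9],"delta_rot": [0,0,0],"grip": 255}
    - {"linear": [0,0.1,-4.9],"delta_rot": [0,0,0],"grip": 255}

```text
time: 5.7
ee_pos: [0.4327, 0.1684, 0.0127]
tcp_rot: [179.9, -0.1, 71.0]
wrist_force: [1.8, -1.5, 6.0]
opening: 0.0282
grasp_force: 59.4
```

Emit:
play_rows:
  targets:
    - {"linear": [0,0,0],"delta_rot": [0,0,0],"grip": 255}
    - {"linear": [0,0,0],"delta_rot": [0,0,0],"grip": 255}

```text
time: 5.9
ee_pos: [0.4327, 0.1684, 0.0127]
tcp_rot: [179.9, -0.0, 71.0]
wrist_force: [1.8, -1.7, 5.1]
opening: 0.0281
grasp_force: 59.4
```

```bash
python3 b.py w2.png
```

```text
5.9 [0.4327 0.1684 0.0127] [179.9226  -0.0497  70.9575] [ 21.2714  -5.2202 -24.4016  70.7274  -0.0122 130.3139]
[[ 0.9453  0.31    0.1019  0.4597]
 [-0.3263  0.8954  0.3029  0.2467]
 [ 0.0026 -0.3196  0.9476  0.1545]
 [ 0.      0.      0.      1.    ]]
 tr cartridge 0.95 [226.2, 127.9, 326.0, 321.4] 16088 [0.0351 0.0401 0.041  0.0421] ((444.2997741699219, 201.4539337158203), (71.51232147216797, 30.292076110839844), 71.114990234375) [0.3236 0.9462 0.4466 0.208 ] 71.12147
 tr park_sleeve 0.69 [166.1, 0.5, 394.3, 130.1] 24334 [0.0045 0.0492 0.0498 0.0507] ((462.6614074707031, 251.32315063476562), (33.88854217529297, 51.627838134765625), 70.86177062988281) [ 0.946  -0.3242  0.4574  0.254 ] -18.918247
 tr loading_bay 0.73 [230.1, 127.8, 320.7, 321.9] 16291 [0.0347 0.0401 0.041  0.0421] ((444.34832763671875, 201.43963623046875), (71.44835662841797, 30.326745986938477), 70.86632537841797) [0.3252 0.9457 0.4465 0.2079] 71.02482
```

View pics/w2.png

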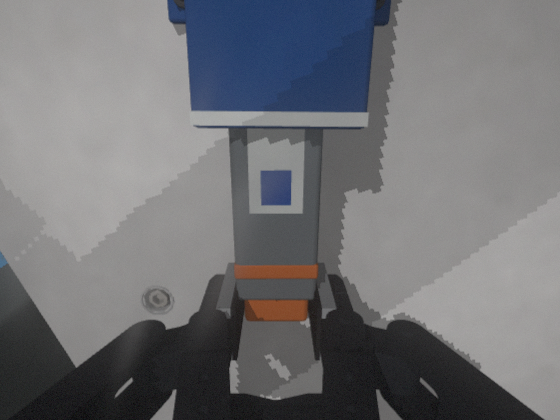

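The grip is on the orange nose block, with its tip at (275,320). Next I relieve the pad load a little and pull straight out along the axis, which passes clear of the screwdriver end at y≈0.065.

Emit:
play_rows:
  force: 100
  targets:
    - {"linear": [0,0,0.1],"delta_rot": [0,0,0],"grip": 255}
    - {"linear": [0,0,0.1],"delta_rot": [0,0,0],"grip": 255}
    - {"linear": [-0.32,-0.95,0.1],"delta_rot": [0,0,0],"grip": 255}
    - {"linear": [-0.8,-2.37,0.1],"delta_rot": [0,0,0],"grip": 255}
    - {"linear": [-0.8,-2.37,0.1],"delta_rot": [0,0,0],"grip": 255}

```text
time: 7.0
ee_pos: [0.4228, 0.1427, 0.0127]
tcp_rot: [-179.9, 0.1, 70.9]
wrist_force: [-0.5, -2.9, 3.6]
opening: 0.0272
grasp_force: 98.7
```

```bash
python3 b.py w3.png | grep -v bay; tail -3 /dev/null
```

```text
7.0 [0.4228 0.1427 0.0127] [-179.946     0.1061   70.9049] [ 18.6772  -7.5738 -26.5316  71.1498  -0.0508 127.7724]
[[ 0.9449  0.3099  0.1052  0.4503]
 [-0.3272  0.8945  0.3045  0.2212]
 [ 0.0003 -0.3222  0.9467  0.1543]
 [ 0.      0.      0.      1.    ]]
cartridge 0.94 [273.  92.] [0.4486 0.2197 0.008 ]
 tr cartridge 0.85 [221.0, 24.5, 327.3, 323.1] 26080 [0.0353 0.0402 0.0411 0.0421] ((439.3030700683594, 189.47178649902344), (100.79547882080078, 30.28582191467285), 71.1683349609375) [0.3242 0.946  0.4426 0.1993] 71.083206
 tr park_sleeve 0.85 [180.7, 2.2, 378.0, 47.8] 5882 [0.0084 0.0493 0.05   0.051 ] ((457.92559814453125, 238.31072998046875), (6.326278209686279, 51.351890563964844), 70.41521453857422) [ 0.9438 -0.3304  0.4581  0.238 ] -19.294153
 tr blue_screwdriver 0.54 [223.0, 24.5, 323.2, 321.0] 26110 [0.0354 0.0402 0.0411 0.0421] ((439.31573486328125, 189.42469787597656), (100.75242614746094, 30.52290916442871), 70.91159057617188) [0.3235 0.9462 0.4426 0.1994] 71.12355
```

Emit:
play_rows:
  targets:
    - {"linear": [-0.65,-1.9,0],"delta_rot": [0,0,0],"grip": 255}
    - {"linear": [-1.3,-3.8,0],"delta_rot": [0,0,0],"grip": 255}
    - {"linear": [-1.95,-5.7,0],"delta_rot": [0,0,0],"grip": 255}
    - {"linear": [-2.4,-7.0,0],"delta_rot": [0,0,0],"grip": 255}
    - {"linear": [-2.4,-7.0,0],"delta_rot": [0,0,0],"grip": 255}
    - {"linear": [-2.4,-7.0,0],"delta_rot": [0,0,0],"grip": 255}

```text
time: 8.2
ee_pos: [0.4, 0.0747, 0.013]
tcp_rot: [-180.0, -0.0, 70.9]
wrist_force: [0.4, 0.2, -1.8]
opening: 0.0271
grasp_force: 98.4
```

```bash
python3 b.py w4.png | grep -v bay
python3 - <<'E'
from h import *
p=bot.camera("scene");cv2.imwrite("pics/s4.png",cv2.resize(p["color"][200:350,150:390,::-1],(720,450)))
E
```

```text
8.2 [0.4    0.0747 0.013 ] [-179.9904   -0.0144   70.9434] [ 10.5665 -13.4196 -31.4645  71.9565   0.0172 119.6231]
[[ 0.9452  0.3097  0.1035  0.4274]
 [-0.3266  0.8953  0.3029  0.153 ]
 [ 0.0011 -0.3202  0.9474  0.1548]
 [ 0.      0.      0.      1.    ]]
cartridge 0.89 [272.  97.] [0.4249 0.1502 0.008 ]
 tr cartridge 0.76 [218.6, 0.0, 324.9, 321.6] 28321 [0.0358 0.0388 0.0394 0.0402] ((416.8573913574219, 123.27177429199219), (111.67617797851562, 30.430282592773438), 71.44364929199219) [0.3205 0.9473 0.4201 0.1328] 71.30878
 tr blue_screwdriver 0.97 [233.5, 317.3, 288.9, 399.7] 2972 [0.0097 0.0206 0.0224 0.0237] ((373.68743896484375, 38.75245666503906), (46.431884765625, 18.456077575683594), 88.11565399169922) [0.1091 0.994  0.3771 0.0387] 83.73756
```

View pics/s4.png

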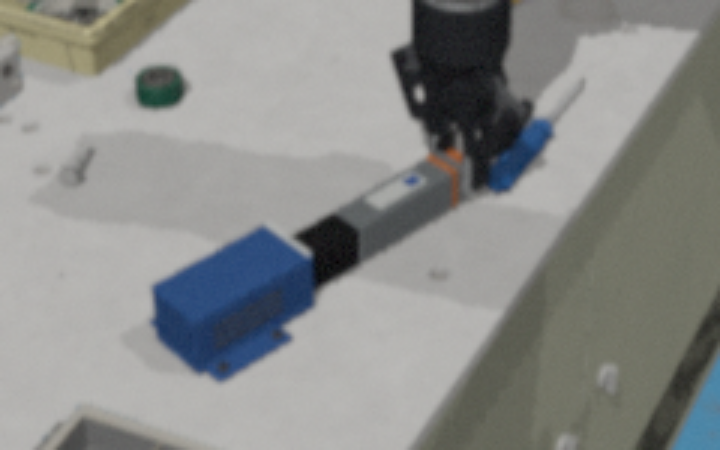

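The scene crop shows the cartridge's black tail just at the sleeve mouth, near (305,240), and the screwdriver clear at (520,155). I'll pull a little further while lifting, then carry it to the set-down spot.

Emit:
play_rows:
  targets:
    - {"linear": [-0.1,-0.4,0.3],"delta_rot": [0,0,0],"grip": 255}
    - {"linear": [-0.2,-0.8,0.9],"delta_rot": [0,0,0],"grip": 255}
    - {"linear": [-0.4,-1.5,3],"delta_rot": [0,0,0],"grip": 255}
    - {"linear": [-0.4,-2,6],"delta_rot": [0,0,0],"grip": 255}
    - {"linear": [1,-4,8],"delta_rot": [0,0,-0.01],"grip": 255}
    - {"linear": [4,-8,8],"delta_rot": [0,0,-0.03],"grip": 255}
    - {"linear": [7.5,-12,8],"delta_rot": [0,0,-0.05],"grip": 255}
    - {"linear": [11,-16,8],"delta_rot": [0,0,-0.05],"grip": 255}
    - {"linear": [14.7,-20.3,8],"delta_rot": [0,0,-0.05],"grip": 255}
    - {"linear": [14.7,-20.3,8],"delta_rot": [0,0,-0.05],"grip": 255}

```text
time: 9.85
ee_pos: [0.5489, -0.1323, 0.0927]
tcp_rot: [180.0, 0.0, 67.9]
wrist_force: [-0.9, 0.6, -2.7]
opening: 0.0273
grasp_force: 99.0
```

Emit:
play_rows:
  targets:
    - {"linear": [0,0,0],"delta_rot": [0,0,0],"grip": 255}
    - {"linear": [0,0,0],"delta_rot": [0,0,0],"grip": 255}
    - {"linear": [0,0,0],"delta_rot": [0,0,0],"grip": 255}

```text
time: 10.15
ee_pos: [0.5463, -0.1275, 0.0935]
tcp_rot: [-180.0, -0.0, 68.2]
wrist_force: [-0.2, -0.0, -1.0]
opening: 0.027
grasp_force: 99.0
```

```bash
cat > c.py <<'E'
from h import *
import sys
p=bot.camera("side");cv2.imwrite("pics/"+sys.argv[1],cv2.resize(p["color"][150:300,180:420,::-1],(720,450)))
E
python3 c.py s5.png;  python3 b.py w5.png
```

```text
10.2 [ 0.5464 -0.1274  0.0936] [179.9817  -0.01    68.1782] [-13.1294   5.9795  -4.0582  79.9427   0.0071  98.6924]
[[ 0.9283  0.3526  0.1177  0.5774]
 [-0.3718  0.8793  0.2978 -0.0505]
 [ 0.0015 -0.3202  0.9474  0.2354]
 [ 0.      0.      0.      1.    ]]
cartridge_tail 0.41 [274. 347.] [ 0.5052 -0.227   0.008 ]
cartridge 0.77 [272.  95.] [ 0.5741 -0.0541  0.008 ]
loading_bay 0.94 [272. 408.] [ 0.4778 -0.2916  0.    ]
bay_mouth 0.7 [274. 348.] [ 0.5051 -0.2282  0.008 ]
 tr cartridge 0.57 [222.4, 1.3, 325.4, 320.7] 28348 [0.1164 0.1194 0.12   0.1208] ((565.6159057617188, -79.64886474609375), (111.2742691040039, 30.260040283203125), 68.6612319946289) [ 0.3658  0.9307  0.5692 -0.0703] 68.54012
 tr park_sleeve 0.7 [231.4, 343.9, 317.5, 401.7] 3979 [0.0013 0.0073 0.0244 0.0362] ((499.42236328125, -238.2902374267578), (34.18832778930664, 57.13896179199219), 69.4118881225586) [ 0.9885 -0.1512  0.5034 -0.2301] -8.697919
 tr loading_bay 0.79 [230.7, 339.8, 321.4, 399.5] 4013 [0.0008 0.0073 0.0242 0.0362] ((499.4672546386719, -238.32528686523438), (34.180877685546875, 57.007232666015625), 69.36756896972656) [ 0.98   -0.1991  0.5039 -0.2306] -11.485438
 tr blue_screwdriver 0.86 [1.1, 217.8, 44.6, 288.5] 735 [-0.0014  0.0111  0.0119  0.0128] ((371.3808288574219, -86.76726531982422), (56.98037338256836, 6.577752113342285), 86.37848663330078) [ 0.0495  0.9988  0.3726 -0.0765] 87.16292
```

View pics/s5.png

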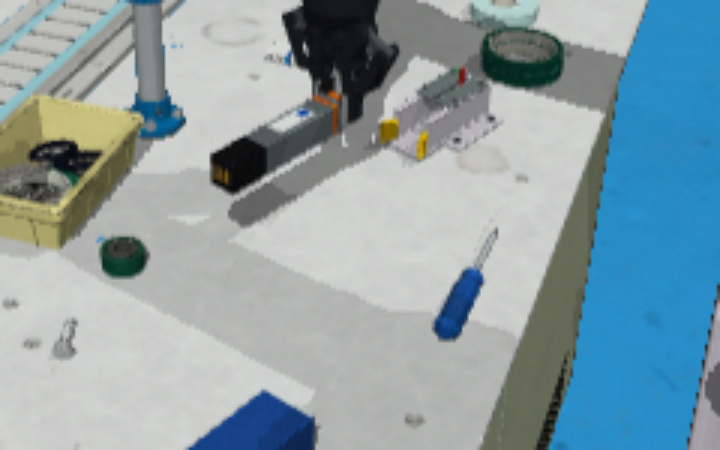

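The side crop shows the cartridge held level at about (270,145), in line with the bay whose yellow plates are at (405,140). The underside is at z≈0.086. Next I lower it to the bench.

Emit:
play_rows:
  targets:
    - {"linear": [0,0,-4],"delta_rot": [0,0,0],"grip": 255}
    - {"linear": [0,0,-7.5],"delta_rot": [0,0,0],"grip": 255}
    - {"linear": [0,0,-8.2],"delta_rot": [0,0,0],"grip": 255}
    - {"linear": [0,0,-8.5],"delta_rot": [0,0,0],"grip": 255}
    - {"linear": [0,0,-8.6],"delta_rot": [0,0,0],"grip": 255}
    - {"linear": [0,0,-8.6],"delta_rot": [0,0,0],"grip": 255}

```text
time: 11.4
ee_pos: [0.548, -0.1286, 0.0086]
tcp_rot: [179.9, -0.0, 68.1]
wrist_force: [-0.3, 0.3, 0.0]
opening: 0.0271
grasp_force: 99.0
```

Emit:
play_rows:
  force: 30
  targets:
    - {"linear": [0,0,-0.1],"delta_rot": [0,0,0],"grip": 255}
    - {"linear": [0,0,-0.1],"delta_rot": [0,0,0],"grip": 255}
    - {"linear": [0,0,-0.1],"delta_rot": [0,0,0],"grip": 60}
    - {"linear": [0,0,-0.1],"delta_rot": [0,0,0],"grip": 60}
    - {"linear": [0,0,-0.1],"delta_rot": [0,0,0],"grip": 60}
    - {"linear": [0,0,3],"delta_rot": [0,0,0],"grip": 60}
    - {"linear": [0,0,8],"delta_rot": [0,0,0],"grip": 60}
    - {"linear": [0,0,12],"delta_rot": [0,0,0],"grip": 60}
    - {"linear": [2,5,15],"delta_rot": [0,0,0],"grip": 60}
    - {"linear": [2,5,15],"delta_rot": [0,0,0],"grip": 60}

```text
time: 12.4
ee_pos: [0.569, -0.0765, 0.1608]
tcp_rot: [179.7, -0.1, 68.2]
wrist_force: [-0.2, -0.3, -0.2]
opening: 0.0654
grasp_force: 0.0
```

```bash
python3 b.py w6.png
```

```text
12.4 [ 0.569  -0.0765  0.1608] [179.7089  -0.1248  68.1675] [ -7.6806   7.0991   4.5779  87.1661   0.0498 104.1524]
[[ 0.9282  0.3545  0.1129  0.5993]
 [-0.372   0.8792  0.2977  0.0004]
 [ 0.0062 -0.3183  0.948   0.3027]
 [ 0.      0.      0.      1.    ]]
cartridge_nose 0.69 [274. 253.] [ 0.5466 -0.1319  0.008 ]
cartridge_tail 0.86 [274.  54.] [0.6091 0.0235 0.008 ]
cartridge 0.55 [271. 159.] [ 0.5763 -0.0502  0.008 ]
loading_bay 0.71 [273. 348.] [ 0.5043 -0.2343  0.    ]
bay_mouth 0.66 [274. 347.] [ 0.5077 -0.2272  0.008 ]
 tr cartridge 0.69 [248.6, 48.6, 294.7, 268.0] 8419 [0.0298 0.0332 0.0339 0.0348] ((577.7173461914062, -53.859519958496094), (168.89495849609375, 30.268657684326172), 68.48509979248047) [ 0.3684  0.9297  0.5816 -0.0437] 68.383316
 tr loading_bay 0.63 [228.5, 342.1, 311.9, 398.1] 3578 [-0.0007  0.0072  0.0249  0.0442] ((502.908935546875, -229.33969116210938), (56.21393585205078, 37.13192367553711), 5.323929786682129) [ 0.9646 -0.2638  0.4991 -0.2265] -15.296399
 tr blue_screwdriver 0.71 [2.1, 124.1, 95.0, 300.1] 3286 [0.0043 0.0161 0.0208 0.0228] ((373.9779968261719, 7.885334014892578), (76.58604431152344, 21.217985153198242), 85.20452117919922) [ 0.1469  0.9892  0.3761 -0.0011] 81.554115
```

View pics/w6.png

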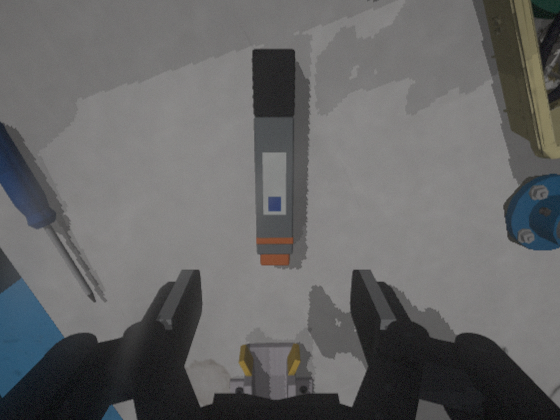

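The wrist picture shows the cartridge lying flat, top at z≈0.034, with its tail end at (273,50) and nose at (275,262). The bay mouth is at (270,345), half hidden by the gripper. Next I take one look from above the bay.

Emit:
play_rows:
  targets:
    - {"linear": [-1.5,-4,2],"delta_rot": [0,0,0],"grip": 60}
    - {"linear": [-3,-8,4],"delta_rot": [0,0,0],"grip": 60}
    - {"linear": [-4.5,-12,6],"delta_rot": [0,0,0],"grip": 60}
    - {"linear": [-6,-16,8],"delta_rot": [0,0,0],"grip": 60}
    - {"linear": [-8.4,-20.4,9],"delta_rot": [0,0,0],"grip": 60}
    - {"linear": [-8.4,-20.4,9],"delta_rot": [0,0,0],"grip": 60}
    - {"linear": [-8.4,-20.4,9],"delta_rot": [0,0,0],"grip": 60}
    - {"linear": [-8.4,-20.4,9],"delta_rot": [0,0,0],"grip": 60}

```text
time: 13.8
ee_pos: [0.4831, -0.2819, 0.2467]
tcp_rot: [-180.0, -0.0, 68.1]
wrist_force: [0.3, 0.8, -0.3]
opening: 0.0651
grasp_force: 0.0
```

```bash
python3 b.py w7.png
python3 - <<'E'
from h import *
p=bot.camera("wrist"); c=cloud(p,np.ones((420,560),bool))
np.savez("bay.npz",c=c)
r=bot.trace(p,"loading_bay")[0]; c=cloud(p,r["pixels"])
b=np.array([.477,-.29]);x=np.array([-.375,-.927]);y=np.array([.927,-.375])
s=(c[:,:2]-b)@x*1000;t=(c[:,:2]-b)@y*1000;z=c[:,2]*1000
for lo in range(-90,75,10):
    m=(s>=lo)&(s<lo+10)
    for n,zl,zh in [("roof",46,55),("wall",40,46),("plate",28,36),("floor",5,11)]:
        k=m&(z>zl)&(z<zh)
        if k.sum()>8: print(lo,n,k.sum(),np.round(np.percentile(t[k],[3,50,97]),1),end=" | ")
    print()
k=(z>46)&(z<55);print("roof s",np.percentile(s[k],[1,99]),cv2.minAreaRect(c[k][:,:2].astype(np.float32)*1000))
E
```

```text
13.8 [ 0.4831 -0.2819  0.2467] [-179.9691   -0.017    68.1231] [-30.272    6.702   13.6698  97.0008   0.0123  81.605 ]
[[ 0.928   0.3533  0.1187  0.5143]
 [-0.3727  0.8791  0.2972 -0.2051]
 [ 0.0006 -0.32    0.9474  0.3885]
 [ 0.      0.      0.      1.    ]]
cartridge_nose 0.73 [476. 184.] [ 0.6812 -0.3803  0.008 ]
loading_bay 0.62 [273. 179.] [ 0.4754 -0.2941  0.    ]
bay_mouth 0.8 [277. 114.] [ 0.5062 -0.2295  0.008 ]
bay_home 0.62 [280. 218.] [ 0.4659 -0.3376  0.008 ]
 tr cartridge 0.51 [76.7, 0.0, 107.3, 57.4] 436 [-0.002   0.0112  0.0124  0.0138] ((370.42913818359375, -89.55459594726562), (50.2179069519043, 6.457803249359131), 88.1241683959961) [ 0.0237  0.9997  0.3712 -0.0877] 88.641266
 tr loading_bay 0.82 [230.9, 107.4, 316.1, 243.5] 8786 [0.0033 0.0137 0.049  0.0505] ((477.7105407714844, -294.608642578125), (114.68270111083984, 49.94891357421875), 69.33500671386719) [ 0.0846  0.9964  0.4742 -0.3097] 85.144165
 tr blue_screwdriver 0.87 [73.9, 0.0, 107.8, 56.3] 375 [-0.0015  0.0114  0.0126  0.0138] ((370.52459716796875, -89.22245788574219), (50.88992691040039, 6.2559194564819
[... 755 characters left out ...]
 [-39.3   2.6  44.6] | 
10 roof 394 [-21.2  -1.3  25.6] | 10 floor 209 [-39.7   3.7  45.9] | 
20 roof 392 [-20.5   2.7  25.9] | 20 floor 203 [-37.7   4.9  45.3] | 
30 roof 409 [-20.7   2.7  26.1] | 30 wall 11 [0.9 2.7 5.5] | 30 plate 18 [-0.5  2.7  5.9] | 30 floor 177 [-38.8   2.7  44.2] | 
40 roof 373 [-19.9  -0.4  26.2] | 40 floor 139 [-39.3  32.3  45.1] | 
50 roof 146 [-20.   -2.4  26.4] | 50 wall 183 [-18.8   4.8  26.9] | 50 plate 22 [0.5 3.8 7. ] | 50 floor 151 [-38.7   6.1  46.3] | 
60 wall 75 [-18.   -0.4  24.6] | 60 floor 20 [-39.3 -27.2  41. ] | 

roof s [-15.32035574  53.1889974 ] ((475.4757385253906, -299.2598876953125), (101.38270568847656, 49.138160705566406), 69.23103332519531)
```

View pics/w7.png

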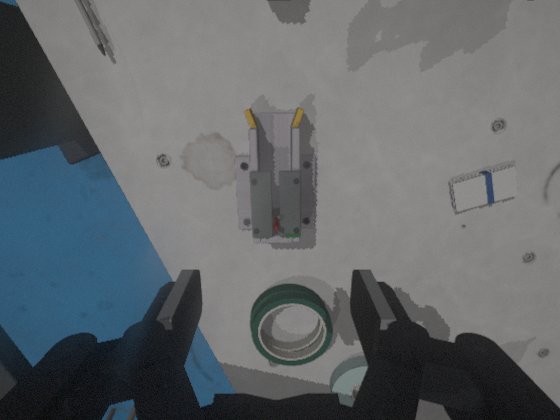

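The picture shows the bay plates at (250,115) and (298,115), the hood at rows 172–240, the red pin at (276,222) and the green mark at (291,234). The cloud gives the bay origin at (0.4775, −0.2945) and its axis at 69.35°, with widths and heights as stated. Next I move to the tail.

Emit:
play_rows:
  targets:
    - {"linear": [1.8,4.5,-1.5],"delta_rot": [0,0,0],"grip": 60}
    - {"linear": [3.6,9,-3],"delta_rot": [0,0,0],"grip": 60}
    - {"linear": [5.5,13.5,-5],"delta_rot": [0,0,0],"grip": 60}
    - {"linear": [7.4,18,-8],"delta_rot": [0,0,0],"grip": 60}
    - {"linear": [9.5,23,-11],"delta_rot": [0,0,0.005],"grip": 60}
    - {"linear": [11.9,29,-14.7],"delta_rot": [0,0,0.005],"grip": 60}
    - {"linear": [11.9,29,-14.7],"delta_rot": [0,0,0.005],"grip": 60}
    - {"linear": [11.9,29,-14.7],"delta_rot": [0,0,0.005],"grip": 60}
    - {"linear": [11.9,29,-14.7],"delta_rot": [0,0,0.005],"grip": 60}
    - {"linear": [11.9,29,-14.7],"delta_rot": [0,0,0.005],"grip": 60}

```text
time: 15.5
ee_pos: [0.6022, 0.0069, 0.1009]
tcp_rot: [179.9, -0.0, 68.4]
wrist_force: [0.1, -0.8, 0.1]
opening: 0.0657
grasp_force: 0.0
```

Emit:
play_rows:
  targets:
    - {"linear": [0,0,0],"grip": 60,"delta_rot": [0,0,0]}

```text
time: 15.6
ee_pos: [0.6023, 0.0065, 0.1013]
tcp_rot: [179.9, -0.0, 68.3]
wrist_force: [0.2, 0.1, 0.3]
opening: 0.0657
grasp_force: 0.0
```

Emit:
play_rows:
  force: 80
  targets:
    - {"linear": [0,0.1,-4],"delta_rot": [0,0,0],"grip": 60}
    - {"linear": [0,0.1,-8],"delta_rot": [0,0,0],"grip": 60}
    - {"linear": [0,0.1,-9.6],"delta_rot": [0,0,0],"grip": 60}
    - {"linear": [0,0.1,-9.6],"delta_rot": [0,0,0],"grip": 60}
    - {"linear": [0,0.1,-9.6],"delta_rot": [0,0,0],"grip": 255}
    - {"linear": [0,0.1,-9.6],"delta_rot": [0,0,0],"grip": 255}
    - {"linear": [0,0.1,-9.6],"delta_rot": [0,0,0],"grip": 255}
    - {"linear": [0,0.1,-9.6],"delta_rot": [0,0,0],"grip": 255}
    - {"linear": [0,0.1,-9.6],"delta_rot": [0,0,0],"grip": 255}
    - {"linear": [0,0.1,-9.6],"delta_rot": [0,0,0],"grip": 255}

```text
time: 16.6
ee_pos: [0.6036, 0.0086, 0.0067]
tcp_rot: [179.8, -0.1, 68.4]
wrist_force: [-0.1, -1.6, 7.4]
opening: 0.0288
grasp_force: 80.0
```

Emit:
play_rows:
  targets:
    - {"linear": [0,0,1],"delta_rot": [0,0,0],"grip": 255}
    - {"linear": [-0.5,-0.9,2],"delta_rot": [0,0,0.01],"grip": 255}
    - {"linear": [-2,-3.5,2],"delta_rot": [0,0,0.017],"grip": 255}
    - {"linear": [-3.77,-6.85,2],"delta_rot": [0,0,0.017],"grip": 255}
    - {"linear": [-3.77,-6.85,2],"delta_rot": [0,0,0.017],"grip": 255}
    - {"linear": [-3.77,-6.85,2],"delta_rot": [0,0,0.017],"grip": 255}
    - {"linear": [-3.77,-6.85,2],"delta_rot": [0,0,0.017],"grip": 255}

```text
time: 17.3
ee_pos: [0.5647, -0.0599, 0.0248]
tcp_rot: [179.9, -0.0, 69.4]
wrist_force: [0.5, -0.1, -1.5]
opening: 0.0289
grasp_force: 79.1
```

```bash
cat > d.py <<'E'
from h import *
import sys
np.set_printoptions(precision=4,suppress=True)
o=bot.get_obs();print(o["time"],o["ee_pos"],o["tcp_rot"],o["wrist_force"])
O=np.array([.4775,-.2945]);u=-np.array([.3525,.9358]);w=np.array([.9358,-.3525])
e=(o["ee_pos"][:2]-O)*1000;print("tcp bay",e@u,e@w)
for n in ["scene","side"]:
    p=bot.camera(n)
    if n=="side":cv2.imwrite("pics/"+sys.argv[1],cv2.resize(p["color"][150:250,260:400,::-1],(770,550),interpolation=cv2.INTER_CUBIC))
    for r in bot.trace(p,"cartridge")[:1]:
        c=cloud(p,r["pixels"]);s=(c[:,:2]-O)@u*1000;t=(c[:,:2]-O)@w*1000
        print(n,r["conf"],np.percentile(s,[1,99]))
        for lo in range(-320,60,20):
            k=(s>=lo)&(s<lo+20)
            if k.sum()>15: print(lo,k.sum(),np.round(np.percentile(c[k][:,2]*1000,[50,90,97]),1),np.round(np.percentile(t[k],[3,97]),1))
E
python3 d.py s8.png
```

```text
17.3 [ 0.5647 -0.0599  0.0248] [179.9494  -0.0248  69.3826] [ 0.5021 -0.0761 -1.5095]
tcp bay -250.31856242900457 -1.119839137045929
scene 0.82 [-270.6505  -64.8049]
-280 97 [36.7 48.5 49.5] [-19.3  10.7]
-260 19 [48.5 49.8 50.4] [-11.1   9.7]
-240 36 [31.  41.2 43.3] [-21.6 -15.5]
-220 53 [33.3 46.5 49.3] [-21.  -14.1]
-200 78 [39.7 48.9 50.8] [-20.4  -3. ]
-180 86 [42.7 49.8 50.6] [-21.1   4.3]
-160 85 [44.  49.5 50.4] [-21.8   9.2]
-140 87 [44.4 49.3 50.1] [-21.2   8.5]
-120 61 [38.1 48.  49.2] [-19.6   6.3]
side 0.93 [-271.3073  -57.3548]
-280 92 [37.4 50.  51.4] [-19.   11.5]
-260 30 [ 50.3 109.1 118.5] [-68.7   9.1]
-220 29 [29.6 36.7 39.8] [-22.4 -16.5]
-200 34 [32.1 47.1 48.2] [-21.  -15.6]
-180 46 [40.1 50.5 52.5] [-22.   -7.5]
-160 59 [45.3 51.1 52.4] [-20.7   5.9]
-140 66 [47.6 50.9 52.4] [-21.4   8.3]
-120 45 [45.5 49.6 50.1] [-20.2   7.5]
```

View pics/s8.png

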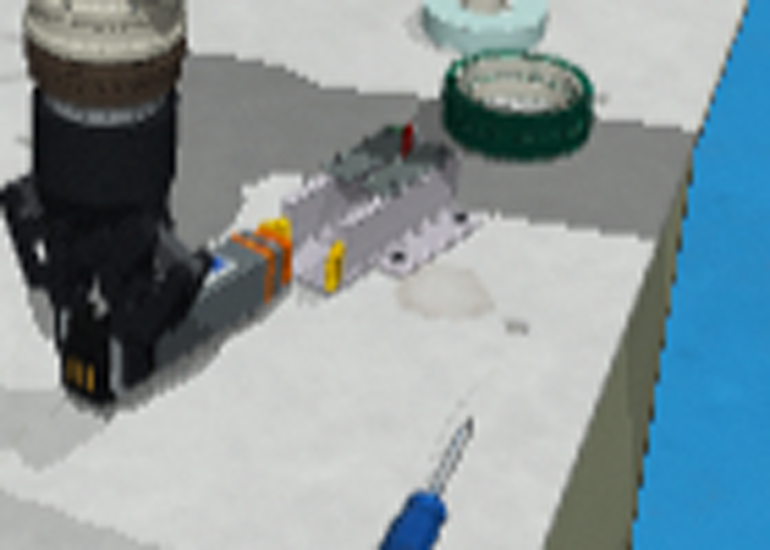

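The side crop shows the cartridge level and pointing into the yellow plates at (278,240) and (335,265). Before sliding in, I check the lateral alignment of cartridge and bay within single views.

```bash
cat > e.py <<'E'
from h import *
O=np.array([.4775,-.2945]);u=-np.array([.3525,.9358]);w=np.array([.9358,-.3525])
for n in ["wrist","scene","side"]:
    p=bot.camera(n); c=cloud(p,np.ones((420,560),bool)); s=(c[:,:2]-O)@u*1000;t=(c[:,:2]-O)@w*1000;z=c[:,2]*1000
    for nm,a,b,zl,zh in [("cart",-215,-180,46,54),("cart",-180,-140,46,54),("cart",-140,-112,46,54),("roof",-15,15,47,53),("roof",15,48,47,53),("wall",-58,-25,41,48)]:
        k=(s>a)&(s<b)&(z>zl)&(z<zh)&(abs(t)<32)
        if k.sum()>10: print(n,nm,a,k.sum(),np.round(np.percentile(t[k],[1,5,95,99]),1),np.round(np.median(z[k]),1))
E
python3 e.py
```

```text
wrist cart -215 400 [-15.5 -13.3  10.7  13.2] 50.3
scene cart -215 28 [-18.8 -18.   -0.7   0.6] 48.2
scene cart -180 72 [-20.8 -19.6   9.5  10.8] 48.0
scene cart -140 45 [-21.1 -19.7   9.6  11.6] 47.7
scene roof -15 20 [-28.4 -28.1  15.1  16.7] 47.9
scene roof 15 23 [-27.5 -26.3  13.1  17.1] 47.7
scene wall -58 14 [-27.6 -26.9  16.   18.6] 42.3
side cart -180 40 [-21.7 -19.8   2.    5.3] 49.5
side cart -140 46 [-20.2 -19.8   8.5  10.2] 49.4
side roof -15 42 [-26.9 -26.3  17.8  18.9] 48.1
side roof 15 48 [-28.8 -27.2  19.8  20.9] 48.6
side wall -58 24 [-30.  -28.4  19.2  20.2] 43.1
```

Emit:
play_rows:
  targets:
    - {"linear": [0.07,0,-0.35],"delta_rot": [0,0,0],"grip": 255}
    - {"linear": [0.07,-0.03,-0.7],"delta_rot": [0,0,0],"grip": 255}
    - {"linear": [-0.28,-0.97,-0.7],"delta_rot": [0,0,0],"grip": 255}
    - {"linear": [-0.63,-1.9,-0.7],"delta_rot": [0,0,0],"grip": 255}
    - {"linear": [-0.98,-2.84,-0.7],"delta_rot": [0,0,0],"grip": 255}
    - {"linear": [-1.34,-3.77,-0.7],"delta_rot": [0,0,0],"grip": 255}
    - {"linear": [-1.34,-3.77,-0.7],"delta_rot": [0,0,0],"grip": 255}

```text
time: 18.35
ee_pos: [0.5504, -0.0991, 0.0172]
tcp_rot: [180.0, 0.0, 69.3]
wrist_force: [-0.3, 0.8, -1.1]
opening: 0.0284
grasp_force: 79.1
```

Emit:
play_rows:
  targets:
    - {"linear": [-0.35,-0.94,0],"delta_rot": [0,0,0],"grip": 255}
    - {"linear": [-0.7,-1.87,0],"delta_rot": [0,0,0],"grip": 255}
    - {"linear": [-1.06,-2.81,0],"delta_rot": [0,0,0],"grip": 255}
    - {"linear": [-1.41,-3.74,0],"delta_rot": [0,0,0],"grip": 255}
    - {"linear": [-1.41,-3.74,0],"delta_rot": [0,0,0],"grip": 255}

```text
time: 18.85
ee_pos: [0.5365, -0.1363, 0.0172]
tcp_rot: [180.0, 0.0, 69.3]
wrist_force: [0.6, -0.9, -1.6]
opening: 0.0293
grasp_force: 79.0
```

Emit:
play_rows:
  targets:
    - {"linear": [-0.35,-0.94,0],"delta_rot": [0,0,0],"grip": 255}
    - {"linear": [-0.7,-1.87,0],"delta_rot": [0,0,0],"grip": 255}
    - {"linear": [-1.06,-2.81,0],"delta_rot": [0,0,0],"grip": 255}
    - {"linear": [-1.34,-3.55,0],"delta_rot": [0,0,0],"grip": 255}
    - {"linear": [-1.34,-3.55,0],"delta_rot": [0,0,0],"grip": 255}

```text
time: 19.35
ee_pos: [0.5231, -0.1717, 0.0172]
tcp_rot: [180.0, 0.0, 69.3]
wrist_force: [0.9, -1.9, -1.5]
opening: 0.0285
grasp_force: 79.0
```

Emit:
play_rows:
  targets:
    - {"linear": [-0.14,-0.37,0],"delta_rot": [0,0,0],"grip": 255}
    - {"linear": [-0.28,-0.75,0],"delta_rot": [0,0,0],"grip": 255}
    - {"linear": [-0.42,-1.12,0],"delta_rot": [0,0,0],"grip": 255}
    - {"linear": [-0.56,-1.5,0],"delta_rot": [0,0,0],"grip": 255}
    - {"linear": [-0.67,-1.78,0],"delta_rot": [0,0,0],"grip": 255}
    - {"linear": [-0.67,-1.78,0],"delta_rot": [0,0,0],"grip": 255}

```text
time: 19.95
ee_pos: [0.5166, -0.1886, 0.0171]
tcp_rot: [180.0, 0.0, 69.4]
wrist_force: [2.3, 2.1, -2.2]
opening: 0.0293
grasp_force: 79.0
```

Emit:
play_rows:
  targets:
    - {"linear": [-0.05,-0.12,0],"delta_rot": [0,0,0],"grip": 255}
    - {"linear": [-0.1,-0.25,0],"delta_rot": [0,0,0],"grip": 255}
    - {"linear": [-0.14,-0.37,0],"delta_rot": [0,0,0],"grip": 255}
    - {"linear": [-0.14,-0.37,0],"delta_rot": [0,0,0],"grip": 255}

```text
time: 20.35
ee_pos: [0.5153, -0.1921, 0.0171]
tcp_rot: [-180.0, 0.0, 69.4]
wrist_force: [2.7, 3.7, -0.6]
opening: 0.0286
grasp_force: 79.0
```

Emit:
play_rows:
  targets:
    - {"linear": [-0.035,-0.095,0],"delta_rot": [0,0,0],"grip": 255}
    - {"linear": [-0.035,-0.095,0],"delta_rot": [0,0,0],"grip": 255}

```text
time: 20.55
ee_pos: [0.5149, -0.193, 0.0171]
tcp_rot: [-180.0, 0.0, 69.4]
wrist_force: [2.1, 1.9, -2.2]
opening: 0.0291
grasp_force: 79.0
```

Emit:
play_rows:
  targets:
    - {"linear": [-0.035,-0.095,0],"delta_rot": [0,0,0],"grip": 255}
    - {"linear": [-0.07,-0.19,0],"delta_rot": [0,0,0],"grip": 255}
    - {"linear": [-0.07,-0.19,0],"delta_rot": [0,0,0],"grip": 255}

```text
time: 20.85
ee_pos: [0.5146, -0.1938, 0.0172]
tcp_rot: [-180.0, -0.1, 69.4]
wrist_force: [4.0, 11.3, -0.1]
opening: 0.0288
grasp_force: 79.2
```

Force is rising to 12 N, so it is meeting the stop. One more gentle push.

Emit:
play_rows:
  targets:
    - {"linear": [-0.035,-0.095,0],"delta_rot": [0,0,0],"grip": 255}
    - {"linear": [-0.035,-0.095,0],"delta_rot": [0,0,0],"grip": 255}
    - {"linear": [-0.053,-0.14,0],"delta_rot": [0,0,0],"grip": 255}
    - {"linear": [-0.053,-0.14,0],"delta_rot": [0,0,0],"grip": 255}

```text
time: 21.25
ee_pos: [0.5145, -0.1938, 0.0174]
tcp_rot: [-180.0, -0.3, 69.5]
wrist_force: [5.9, 18.3, 2.4]
opening: 0.0289
grasp_force: 79.4
```

Emit:
play_rows:
  targets:
    - {"linear": [0,0,0],"delta_rot": [0,0,0],"grip": 90}
    - {"linear": [0,0,0],"delta_rot": [0,0,0],"grip": 90}
    - {"linear": [0,0,0],"delta_rot": [0,0,0],"grip": 90}
    - {"linear": [0,0,0],"delta_rot": [0,0,0],"grip": 90}
    - {"linear": [0.2,0.5,3],"delta_rot": [0,0,0],"grip": 90}
    - {"linear": [0.2,0.5,8],"delta_rot": [0,0,0],"grip": 90}
    - {"linear": [-1,-3,13],"delta_rot": [0,0,0],"grip": 90}
    - {"linear": [-2,-6,18],"delta_rot": [0,0,0],"grip": 90}
    - {"linear": [-2,-6,20],"delta_rot": [0,0,0],"grip": 90}
    - {"linear": [-2,-6,20],"delta_rot": [0,0,0],"grip": 90}

```text
time: 22.25
ee_pos: [0.4944, -0.2588, 0.2229]
tcp_rot: [179.5, 0.1, 69.2]
wrist_force: [0.1, 0.1, -0.5]
opening: 0.0552
grasp_force: 0.0
```

Run:
```python
from h import *
o=bot.get_obs();print(o["time"],o["ee_pos"],o["wrist_force"])
p=bot.camera("wrist");cv2.imwrite("pics/w9.png",cv2.resize(p["color"][40:280,160:400,::-1],(600,600),interpolation=cv2.INTER_CUBIC))
O=np.array([.4775,-.2945]);u=-np.array([.3525,.9358]);w=np.array([.9358,-.3525])
c=cloud(p,np.ones((420,560),bool)); s=(c[:,:2]-O)@u*1000;t=(c[:,:2]-O)@w*1000;z=c[:,2]*1000
k=(abs(t)<13)&(z>35)&(z<50)&(s<-20);print("cart s",np.percentile(s[k],[.5,1,50]),np.median(z[k]),np.percentile(t[k],[2,98]))
k=(abs(t)<25)&(z>47)&(z<54)&(s>-40);print("roof s",np.percentile(s[k],[.5,1,99,99.5]))
for q in ["cartridge_tail","bay_home","bay_mouth"]:
    for r in bot.pinpoint(p,q)[:1]:
        X=onz(p,*r["pixel"],.008);d=(X[:2]-O)*1000;print(q,r["conf"],d@u,d@w)
```

```text
22.25 [ 0.49441989 -0.25875704  0.22290903] [ 0.12438219  0.05513072 -0.4829462 ]
cart s [-125.63328668 -124.84288801  -77.28914057] 41.29403175976215 [-12.44674465  12.64190171]
roof s [-19.33421966 -19.14219269  49.23087891  49.73876125]
cartridge_tail 0.87 -125.76136201321938 -1.5464380200164385
bay_home 0.95 46.94597570762911 0.2758587289633798
```

View pics/w9.png

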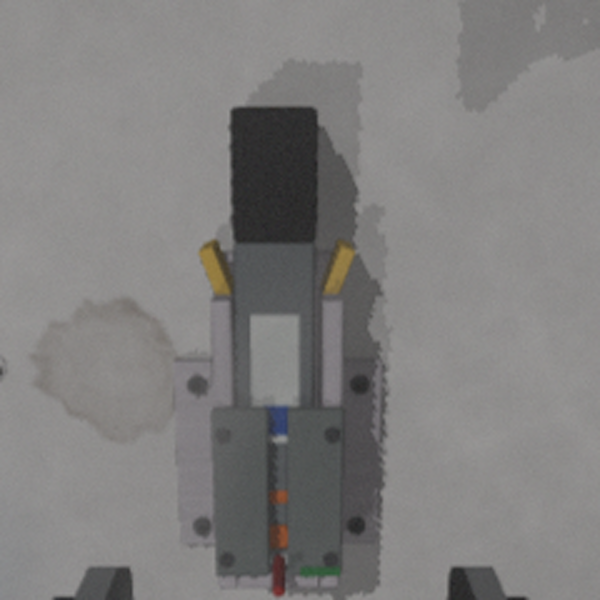

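The picture shows the cartridge seated in the bay, with its tail end at (275,108). That is bay x≈−125, the home position. The top is at z≈0.041, and the red pin at (279,572) is beside the green mark at (320,572). The gripper is clear.

```bash
python3 -c "
from workcell import bot
print(bot.job_done())"
```

```text
the job is handed in; nothing more can be done
None
```

The cartridge was drawn out by its nose, set down flat, regripped by its tail and pushed into the bay against the hard stop; I let go and handed the job in at about 22 s, and I noticed no contact with the other things on the bench.

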